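# Slide a tray under the press past its spring stop

## Robot

A 7-joint arm with a two-finger parallel gripper is mounted at the origin on the work surface. World frame = base frame: x ahead of the robot, y to its left, z up, the work surface at z = 0. Lengths are in m, angles in rad, forces in N, time in s.
With the tool pointing down it reaches from about 0.425 to 0.875 m from the base axis. Payload 9.9 kg.
Tool frame: the origin (TCP) lies at the centre of the arm's flange, where the gripper is bolted on; the fingertips stand 173 mm ahead of it and the grasp point (between the pads) lies 155 mm ahead of it (robot.tip_extent is the distance from the TCP to the fingertips, in m); x points along the fingers, z is the direction in which the jaws open and shut, and the axes are right-handed (so a half turn about x gives the same grasp; the last joint's range is limited). The gripper opens to 85 mm and grips with 20 to 120 N. Pads are 22 mm wide; open, the fingers measure 114 mm over their backs; the gripper's body (76 mm by 85 mm) begins 54 mm behind the grasp point. The pads swing forward as they close: fully open they stand 13 mm farther back than shut.
Start: joints at [1.217, 0.576, 0.025, 1.437, -0.015, 1.129, -0.057], TCP at [0.18, -0.651, 0.405] pointing down, gripper open.
Joint ranges: [-2.76, 2.76], [-0.34, 2.15], [-1.52, 1.57], [0.19, 2.46], [-1.09, 4.23], [0.17, 1.99], [-2.82, 2.82]. Speed limits (rad/s): [2.22, 2.22, 3.01, 3.01, 3.14, 3.14, 3.14].

## Interface

Orientations are given as a 3x3 rotation matrix whose columns are the frame's x, y, z axes.
In Python, from cell import sense, cams, ticket, robot gives the robot as it stands. The module is installed in compiled form; this text tells all that it offers.
- The arm moves only by the tool play_rows, never from a script. Its argument "targets" is a list of rows, each a list of 5 numbers: the shift along the tool's x, y, z in cm, then the turn about the tool's x in rad, then the closure in counts, from 0 (fully open) to 255 (shut). A call has 1 to 12 rows; each row is the pose to reach, as a shift and turn from the pose measured when the call began, along the tool's axes at that moment; what a row does not reach only later rows make up. A row lasts 1/12 s, in which the tool goes at most 41.7 mm and 7.16 degrees, less where a joint would pass 70% of its speed; a pose out of reach is approached as far as the arm can. A call with a gripper value outside its range is refused whole. The fingers move at their own pace and stop on an object; "squeeze" is the grip in N (left out, the last holds). Time passes only in rows, so rows that repeat a pose let the fingers close. It gives the time, the measured TCP pose, the force and the opening at its end, in the units of the state.
- sense(): the state, without advancing time (a new reading comes with each control period).
- cams.get_image(name): name is "side" or "top"; returns the picture (400x640x3 uint8, red, green, blue); there is no depth.
- cams.calibration(name): a dict with "vfov" (degrees; the focal length in pixels is half the picture's height over the tangent of half this angle, whatever the lens; pixels are square), "cx", "cy" (the principal point, pixels), "k1" (the pictures are not rectified: a ray, as slopes to the right and down, at radius r is drawn at 1 + k1 r^2 times it, then the intrinsics apply), "rvec" (rotation vector, rad) and "tvec" (3), from world to camera coordinates, as OpenCV has them. Camera axes: x right, y down, z forward; pixel columns grow to the right and rows downward; lengths in m; the calibration is good to about 2 mm. A picture is of the moment at which its call begins. calibration takes no time and is no camera call.
- ticket.sign_off(): hands the job in, once; it reports no verdict.
The state is a dict: "t": time; "joint_positions": joint angles; "qvel": joint speeds; "joint_efforts": joint torques, N m; "eef_pos": TCP position; "eef_rot": TCP orientation; "force": force on the tool from outside, world axes, zero at the start; "wrist_torque": the same for the moment, N m; "grip_width": opening from 0.0 (shut) to 1.0 (fully open).
Only numpy, scipy, OpenCV 4.12 (cv2) and the standard library are available. Lean on these libraries where they do the work, as an engineer would, in place of code of your own. Each camera call takes 0.05 s, during which the arm holds its last target.

## Task

A lidded foil tray sits in the press's sliding carriage, which a spring stop keeps out in front of the press head. With the fingertips only, press the stop's thumb pad down and keep it down while you push the carriage along by its upright push plate, over the stop and on under the head until it is fully home and the stop springs up behind it. Keep the tray seated, pinch and lift nothing, leave everything else where it stands, and finish clear of everything.

Things in the scene. Friction and masses are not known exactly. Their poses are not given: they have to be found in the camera images.
- press: fixed hand press that closes foil trays, bed 310 x 420 mm, stop and pad in front to x = -218 mm. Origin on the table top; +y is the way the carriage slides in under the head, -x its front (to the robot), z up. The head (column at the back, platen over y -29 to 93 and x -104 to 104 mm, 240 mm high, lever on the +y side to 360 mm) leaves the strip in front of x = -105 mm open from above.
- carriage (a joint): how far the carriage has slid, m: 0 = right out, 0.182 = fully home against its end stop under the head. It starts out, between 0.004 and 0.008; the spring stop's tooth blocks it at 0.012, and from 0.177 on the tooth can spring up behind it. It slides along the press's +y with about 3 N of friction and cannot lift.
- push_face (a point): centre of the face to push on the carriage's upright steel push plate (axes as the press). The plate is 48 mm wide along the press's x, 34 mm tall (17 mm above and below this point) and 8 mm thick, stands at the carriage's front side and is pushed from its -y side towards +y. It moves with the carriage. Its lower edge passes 6 mm above the raised stop pad.
- stop (a joint): how far the spring stop is pressed down, m: 0 = up, 0.011 = hard down. It pushes back with about 4 N at the top, 9 N hard down. Over about 0.007 its tooth is clear of the carriage, which can then slide over it; once the carriage has slid 5 mm over the tooth it keeps the stop down itself, until it has gone right past at 0.177. The stop then springs up behind it and locks it home.
- stop_pad (a point): centre of the top of the spring stop's flat dark thumb pad (axes as the press), level, in front of the carriage: 92 mm long along y, 46 mm wide along x. Half its length lies on the -y side of the push plate. Nothing else is near a fingertip at pad height but the edge of the carriage's bar, 27 mm to the +x side of the pad's middle line, its top 16 mm above the raised pad.
- tray_mid (a point): centre of the lidded foil tray, 204 x 114 mm over the rim and 43 mm high, loose in the carriage's die with 3 mm play; its long side lies along the press's x. It rides along with the carriage.
- carriage_seat (a point): middle of the carriage's floor that the tray stands on (axes as the press); the tray's centre lies 20 mm above it when seated.
- sauce: orange squeeze bottle, 60 mm across and 180 mm tall, standing (origin: centre of its underside), a bystander to be left where it is
- jar: glass spice jar, 62 mm across and 85 mm tall, standing (origin: centre of its underside), a bystander to be left where it is
- spatula: spatula 260 mm long lying on the table (origin: its underside near the middle), a bystander to be left where it is
- lids: stack of flat tray lids, 190 x 100 x 36 mm (origin: centre of its underside), a bystander to be left where it is
- spare: another lidded foil tray waiting on the table, 204 x 114 x 43 mm (origin: centre of its underside), a bystander to be left where it is
- bowl: small steel bowl, 110 mm across and 50 mm tall (origin: centre of its underside), a bystander to be left where it is

How it is judged:
On the way, in this order (a step that is already met when the one before it is completed fails the run):
1. the spring stop is held down while the carriage is still out (value of joint stop above 0.007 m and value of joint carriage below 0.03 m), for 0.1 s.
2. the carriage slides along over the held-down stop (value of joint stop above 0.005 m and value of joint carriage between 0.06 and 0.17 m).
At the end, for the whole second after the job is handed in: The carriage is home under the head (0.1745 m or more of its 0.182 m), at rest, the spring stop is up again behind it (within 2.5 mm of its top), and the tray is seated in the carriage (within 8 mm sideways, 6 mm in height, tilted less than 0.08 rad) (value of joint carriage above 0.1745 m and value of joint stop below 0.0025 m and velocity of joint carriage between -0.02 and 0.02 m/s and x of tray_mid in the frame of carriage_seat between -0.008 and 0.008 m and y of tray_mid in the frame of carriage_seat between -0.008 and 0.008 m and z of tray_mid in the frame of carriage_seat between 0.014 and 0.026 m and angle between tray_mid's own z axis and vertical below 0.08 rad); the robot touches nothing.
It fails at once if the tray is lifted or tipped out of the carriage (z of tray_mid in the frame of carriage_seat above 0.035 m or angle between tray_mid's own z axis and vertical above 0.25 rad).
It fails at once if a bystander is moved more than 30 mm, lifted or carried off (distance of any of sauce, jar, spatula, lids, spare, bowl from where it was at the start of the episode above 0.03 m).
It also fails if it takes over 45 s, if anything falls off the work surface, if the arm or the gripper's body presses on something with over 40 N, if the wrist force passes 120 N, or if a joint passes its speed limit or range.

## Working session

There is one attempt and no reset: what is moved stays moved. The work goes in short steps, Python scripts to look and compute and a tool call to move; the robot and the scene stay as the last step left them, time stands still between calls to the robot, and variables do not carry over. Pictures are saved under pics/ and viewed, and the job is handed in when it is done.

Besides the shell and the picture viewer there is one more tool, called after "Call:" as a command line: name --pt "numbers of a row" for each row, then --argument value for the rest. play_rows: Moves the arm, as the interface text tells. Its arguments: {"type":"object","properties":{"targets":{"type":"array"},"squeeze":{"type":"number"}},"required":["targets"]}

```bash
mkdir -p pics; ls
python3 - <<'E'
from cell import sense,cams,ticket,robot
import cv2,numpy as np
s=sense()
for k,v in s.items(): print(k,np.round(v,3).tolist())
for n in("side","top"):
    cv2.imwrite(f"pics/{n}0.png",cams.get_image(n)[:,:,::-1]); print(n,cams.calibration(n))
E
```

```text
pics
t 0.0
joint_positions [1.217, 0.577, 0.025, 1.438, -0.015, 1.129, -0.057]
qvel [0.001, -0.0, -0.001, -0.001, -0.001, -0.002, 0.002]
joint_efforts [0.0, -76.576, 2.25, -28.597, 0.015, 0.013, -0.0]
eef_pos [0.18, -0.65, 0.404]
eef_rot [[-0.001, 0.964, 0.267], [0.002, 0.267, -0.964], [-1.0, -0.0, -0.002]]
force [1.515, 0.139, 0.139]
wrist_torque [0.034, -0.051, -0.028]
grip_width 1.001
side {'vfov': 43.07030740034317, 'cx': 324.4736853824025, 'cy': 190.32778972898026, 'k1': -0.10590987474750276, 'rvec': array([ 0.62997859, -2.55738809,  1.23263838]), 'tvec': array([0.5040671 , 0.24033549, 2.00615155])}
top {'vfov': 52.25283915031059, 'cx': 315.6417429052383, 'cy': 200.68353027060064, 'k1': -0.023281176197343698, 'rvec': array([ 2.1695976 , -2.12175302,  0.1316969 ]), 'tvec': array([0.00309935, 0.55053058, 1.71495166])}
```

View pics/side0.png

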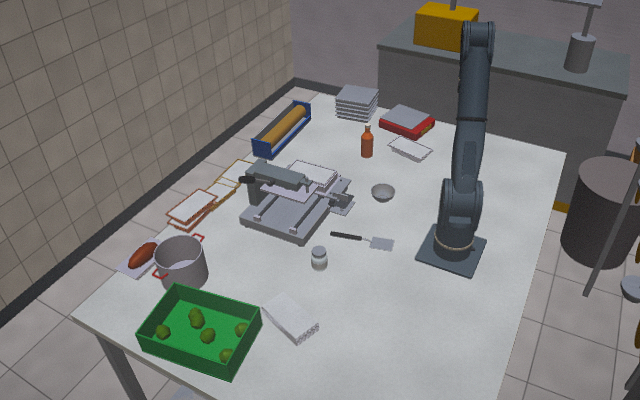

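View pics/top0.png

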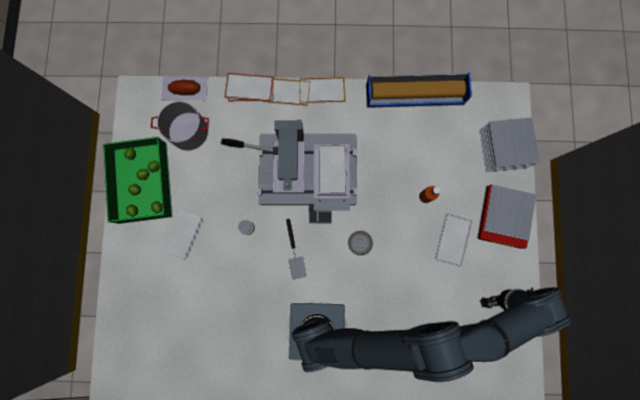

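The side view shows the press at (295,200). In the top view its bed is near (308,170), with the pad at (320,214) and the arm off to the right. I'll enlarge both.

Run:
```python
import cv2
a=cv2.imread("pics/top0.png")[110:270,220:380]; cv2.imwrite("pics/topz.png",cv2.resize(a,None,fx=3.75,fy=3.75,interpolation=cv2.INTER_CUBIC))
a=cv2.imread("pics/side0.png")[150:250,230:370]; cv2.imwrite("pics/sidez.png",cv2.resize(a,None,fx=5.5,fy=5.5,interpolation=cv2.INTER_CUBIC))
a=cv2.imread("pics/top0.png")[180:240,290:370]; cv2.imwrite("pics/topzz.png",cv2.resize(a,None,fx=10,fy=10,interpolation=cv2.INTER_CUBIC))
```

```text
(no output)
```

View pics/topz.png

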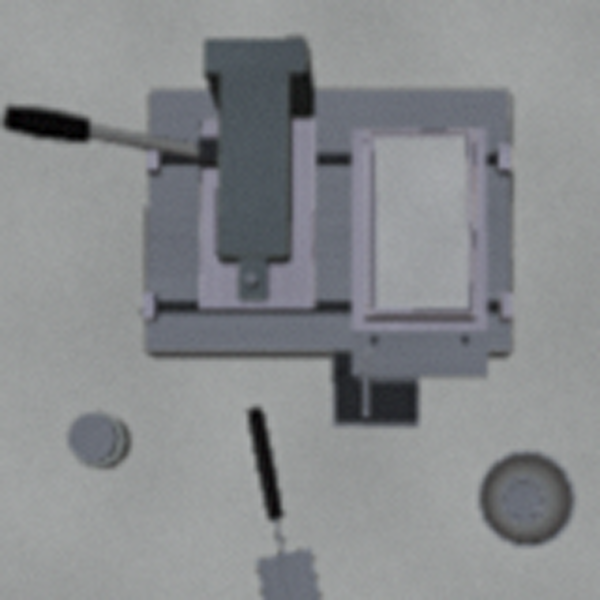

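View pics/sidez.png

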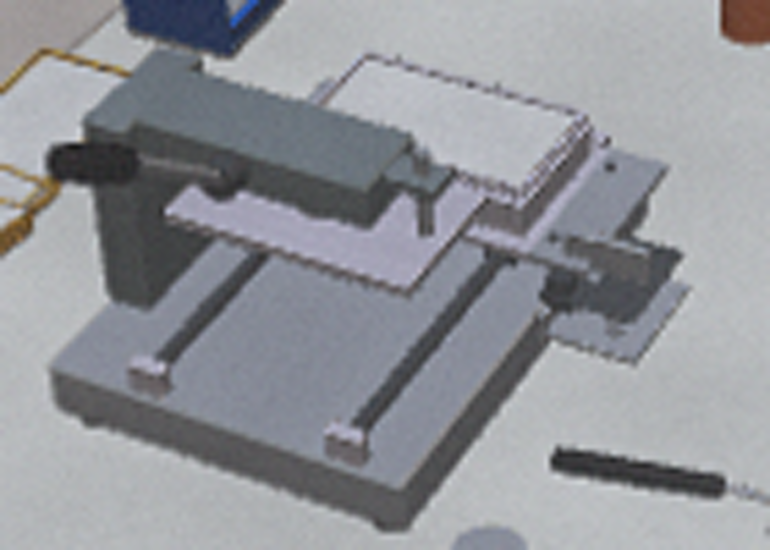

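View pics/topzz.png

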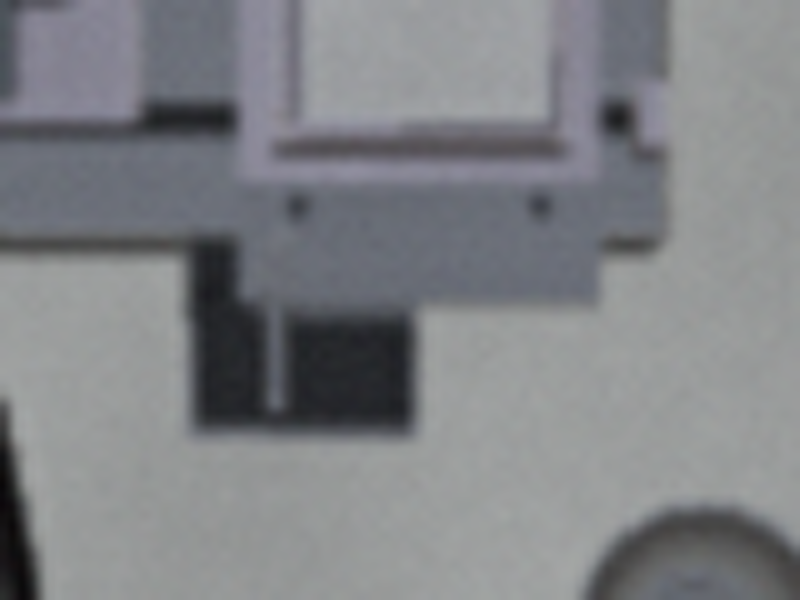

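The enlarged crops show the dark pad at top-view pixels x 309–331, y 211–223, with the plate across it at x≈317. Next I'll magnify the side view of the stop for triangulation.

Run:
```python
import cv2
a=cv2.imread("pics/side0.png")[174:222,315:363]; a=cv2.resize(a,None,fx=12,fy=12,interpolation=cv2.INTER_CUBIC)
for i in range(0,48,8): 
    cv2.putText(a,str(315+i),(i*12,10),0,.4,(0,0,255),1);cv2.putText(a,str(174+i),(0,i*12+4),0,.4,(0,0,255),1)
    cv2.line(a,(i*12,0),(i*12,576),(0,0,255),1) if 0 else None
cv2.imwrite("pics/sidezz.png",a)
```

```text
(no output)
```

View pics/sidezz.png

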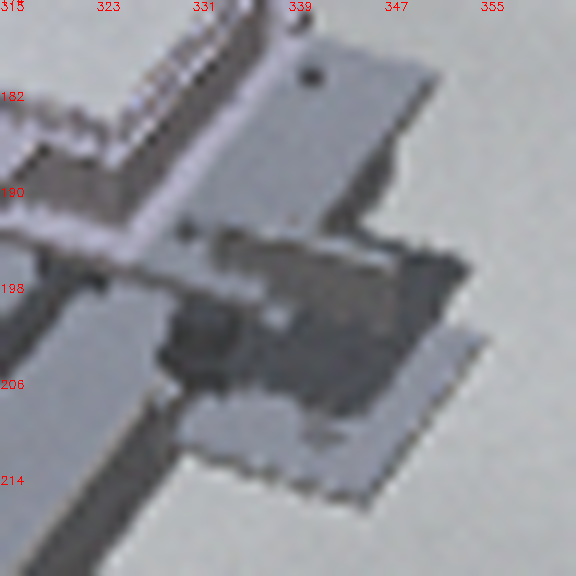

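```bash
cat > h.py <<'E'
import numpy as np,cv2
from scipy.optimize import least_squares
from cell import cams
C={n:cams.calibration(n) for n in("side","top")}
def proj(n,P):
    c=C[n];f=200/np.tan(np.radians(c["vfov"]/2));R=cv2.Rodrigues(c["rvec"])[0]
    q=np.atleast_2d(P)@R.T+c["tvec"];s=q[:,:2]/q[:,2:];s=s*(1+c["k1"]*(s**2).sum(1,keepdims=True))
    return s*f+[c["cx"],c["cy"]]
def tri(ps,pt):
    r=least_squares(lambda P:np.r_[proj("side",P)[0]-ps,proj("top",P)[0]-pt],[.4,0,.1]);return r.x,np.sqrt((r.fun**2).mean())
def atz(n,p,z):
    return least_squares(lambda P:proj(n,[P[0],P[1],z])[0]-p,[.4,0]).x
def tc(X,s,o): return (np.array(X)+.5)/s-.5+o
E
python3 - <<'E'
from h import *
for n in C:
    R=cv2.Rodrigues(C[n]["rvec"])[0];print(n,-R.T@C[n]["tvec"])
tz=lambda *X:tc(X,3.75,[220,110]);sz=lambda *X:tc(X,5.5,[230,150]);szz=lambda *X:tc(X,12,[315,174]);tzz=lambda *X:tc(X,10,[290,180])
for nm,a,b in [("bed +x+y",sz(52,368),tz(148,90)),("bed -x+y",sz(402,490),tz(148,353)),
 ("pad -x-y",szz(468,265),tzz(408,421)),("pad -x+y",szz(345,412),tzz(197,421)),("brkt -x-y",szz(485,340),tzz(414,434)),("brkt -x+y",szz(368,508),tzz(189,434)),
 ("plate top -x",szz(397,265),tzz(275,410)),("carr bar -x-y",szz(437,75),tzz(599,303))]:
    x,e=tri(a,b);print(nm,x.round(4),round(e,2))
for nm,p in [("bed -x-y",tz(512,353)),("bed +x-y",tz(512,90)),("bed -x+y",tz(148,353)),("bed+x+y",tz(148,90))]:print(nm,atz("top",p,.045).round(4))
E
```

```text
side [-0.26134643  1.48078278  1.4406489 ]
top [ 0.31490233 -0.00883725  1.77338973]
bed +x+y [0.8342 0.2668 0.0604] 0.31
bed -x+y [0.5304 0.2559 0.0551] 0.16
pad -x-y [ 0.4568 -0.0488  0.0814] 0.16
pad -x+y [0.4579 0.0402 0.0792] 0.35
brkt -x-y [ 0.4531 -0.0528  0.0454] 0.4
brkt -x+y [0.4518 0.043  0.0403] 0.32
plate top -x [0.4573 0.0065 0.1209] 0.06
carr bar -x-y [ 0.5065 -0.1262  0.097 ] 0.09
bed -x-y [ 0.5397 -0.158 ]
bed +x-y [ 0.849  -0.1552]
bed -x+y [0.5307 0.257 ]
bed+x+y [0.8407 0.2701]
```

The triangulated sizes check out: the pad is about 90 mm long with its top at z≈0.080, the bar top is 16–17 mm above it, and the plate top is at 0.121. I'll work out the press yaw, the plate face, the bystander positions and the first shift.

```bash
cat >> h.py <<'E'
def shift(s,P):
    R=np.array(s["eef_rot"]);return (R.T@(np.array(P)-s["eef_pos"])*100).round(2)
E
python3 - <<'E'
from h import *
from cell import sense,robot
tz=lambda *X:tc(X,3.75,[220,110]);tzz=lambda *X:tc(X,10,[290,180])
c=np.array([atz("top",tz(*p),.057) for p in [(148,353),(512,353),(512,90),(148,90)]]);print(c.round(4))
print("yaw",[-(c[0]-c[1])[0]/(c[0]-c[1])[1],-(c[3]-c[2])[0]/(c[3]-c[2])[1],(c[2]-c[1])[1]/(c[2]-c[1])[0],(c[3]-c[0])[1]/(c[3]-c[0])[0]])
print("plate -y",atz("top",tzz(287,380),.1205),"+y",atz("top",tzz(265,380),.1205),"bar edge",atz("top",tzz(240,302),.097),atz("top",tzz(599,302),.097))
print("pad edges",atz("top",tzz(197,380),.08),atz("top",tzz(410,380),.08))
for n,p,z in [("sauce",(430,194),.09),("bowl",(360,243),.03),("jar",(246,227),.05)]:print(n,atz("top",p,z))
s=sense()
print(robot.tip_extent,shift(s,[.476,-.025,.35]))
E
```

```text
[[ 0.5292  0.2552]
 [ 0.5382 -0.157 ]
 [ 0.8453 -0.1542]
 [ 0.8371  0.2682]]
yaw [np.float64(0.021652528209726463), np.float64(0.019550617007664004), np.float64(0.009299120696794783), np.float64(0.042262953496245786)]
plate -y [0.47004023 0.00200908] +y [0.46984331 0.01095682] bar edge [0.5041941 0.0223198] [ 0.50742366 -0.12605585]
pad edges [0.4730154  0.03978304] [ 0.47496733 -0.04895906]
sauce [ 0.58157671 -0.46157771]
bowl [ 0.37383256 -0.17729269]
jar [0.42966797 0.30779319]
0.1734 [  5.47  45.21 -52.38]
```

Call:
play_rows --pt "0 3 -2 -0.06 255" --pt "0 6 -4 -0.12 255" --pt "0 9 -6 -0.2 255" --pt "0 12 -8 -0.28 255" --pt "0 15 -10 -0.36 255" --pt "0 18 -12 -0.44 255" --pt "0 21 -14 -0.52 255" --pt "0 24 -16 -0.6 255" --pt "0 27 -18 -0.66 255" --pt "0 28.5 -20.5 -0.72 255" --pt "0 30 -23 -0.78 255" --pt "0 31.5 -26 -0.84 255" --squeeze 30

```text
t: 1.1
eef_pos: [0.4146, -0.3149, 0.4039]
eef_rot: [[-0.001, 0.442, 0.897], [0.001, 0.897, -0.442], [-1.0, 0.001, -0.001]]
force: [0.9, 0.1, 0.1]
grip_width: -0.001
```

Run:
```python
from h import *
from cell import sense
s=sense();R=np.array(s["eef_rot"]);print(s["t"],s["eef_pos"],R.round(3).tolist(),s["grip_width"],s["force"])
print(shift(s,[.476,-.025,.36]), "turn", -(0.021-np.arctan2(R[1,2],R[0,2])))
```

```text
1.1 [ 0.41460255 -0.31491432  0.40392314] [[-0.001, 0.442, 0.897], [0.001, 0.897, -0.442], [-1.0, 0.001, -0.001]] -0.000505904486529439 [0.89522036 0.09036897 0.07208855]
[ 4.43 28.71 -7.31] turn -0.47914977437770856
```

Call:
play_rows --pt "0 3 -0.7 -0.06 255" --pt "0 6 -1.5 -0.12 255" --pt "0 9 -2.2 -0.18 255" --pt "0 12 -3 -0.24 255" --pt "0.5 15 -3.8 -0.3 255" --pt "1 18 -4.6 -0.36 255" --pt "1.5 21 -5.3 -0.42 255" --pt "2.5 24 -6.1 -0.48 255" --pt "3.5 26.5 -6.7 -0.48 255" --pt "4.4 28 -7.1 -0.48 255" --pt "4.4 28.7 -7.3 -0.48 255" --pt "4.4 28.7 -7.3 -0.48 255"

```text
t: 2.1
eef_pos: [0.4761, -0.0237, 0.3601]
eef_rot: [[-0.002, -0.025, 1.0], [0.002, 1.0, 0.025], [-1.0, 0.002, -0.002]]
force: [0.4, -0.4, 0.1]
grip_width: -0.005
```

Run:
```python
from h import *
from cell import sense
s=sense();R=np.array(s["eef_rot"]);print(s["t"],s["eef_pos"],R.round(3).tolist(),s["grip_width"],s["force"])
print(shift(s,[.476,-.023,.290]), "turn", -(0.021-np.arctan2(R[1,2],R[0,2])))
```

```text
2.1 [ 0.47608359 -0.02374471  0.3600663 ] [[-0.002, -0.025, 1.0], [0.002, 1.0, 0.025], [-1.0, 0.002, -0.002]] -0.004609972552390145 [ 0.43322642 -0.4116229   0.12516003]
[7.01 0.06 0.01] turn 0.00360437849083212
```

Call:
play_rows --pt "2 0 0 0 255" --pt "4 0 0 0 255" --pt "6 0 0 0 255" --pt "7 0 0 0 255" --pt "7 0 0 0 255"

```text
t: 2.52
eef_pos: [0.4753, -0.0253, 0.2887]
eef_rot: [[-0.005, -0.023, 1.0], [0.001, 1.0, 0.023], [-1.0, 0.001, -0.005]]
force: [0.7, -0.9, 0.4]
grip_width: 0.0
```

Run:
```python
from h import *
from cell import sense
for n,(x,y,w,h,f) in {"side":(305,150,70,70,8),"top":(280,170,80,80,7)}.items():
    a=cams.get_image(n)[:,:,::-1][y:y+h,x:x+w];cv2.imwrite(f"pics/{n}1.png",cv2.resize(a,None,fx=f,fy=f,interpolation=cv2.INTER_CUBIC))
s=sense();tip=s["eef_pos"]+np.array(s["eef_rot"])[:,0]*.1734
print(s["eef_pos"],tip); print((proj("side",tip)-[305,150])*8,(proj("top",tip)-[280,170])*7)
```

```text
[ 0.47606299 -0.02468314  0.29052915] [ 0.47571853 -0.02442329  0.11712969]
[[334.89886146 327.73334492]] [[313.36280558 324.67437944]]
```

View pics/side1.png

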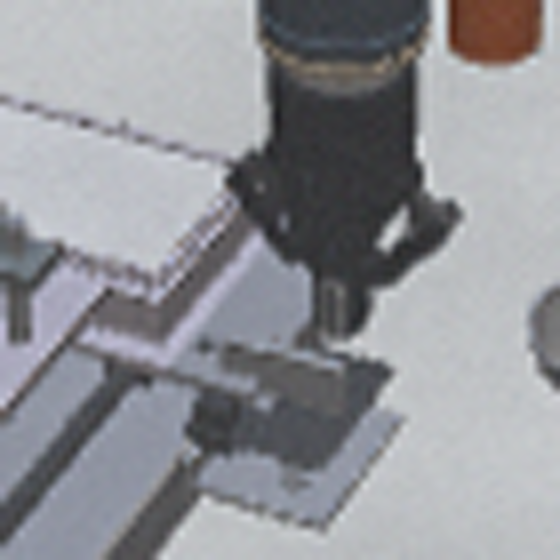

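View pics/top1.png

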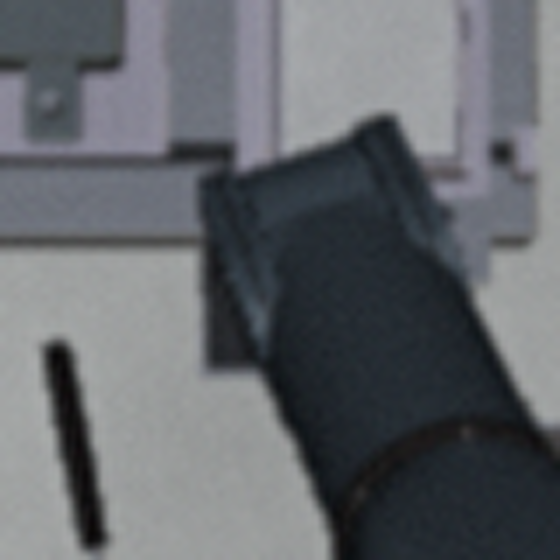

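The side crop shows the fingertips at (338,335), just above the plate's near end. The closed knuckles flare out to (235,185) and (455,215). I'll check how far those reach in x and z, because they will come down beside the carriage bar and tray.

Run:
```python
from h import *
T=np.array([.4757,-.0244,.1171])
for p in [(232,180),(250,205),(315,285),(455,215),(440,245),(385,280),(338,338),(352,335)]:
    px=tc(p,8,[305,150])
    r=least_squares(lambda q:proj("side",[q[0],T[1],q[1]])[0]-px,[.47,.15]).x
    print(p,"dx %.1f dz %.1f mm"%((r[0]-T[0])*1e3,(r[1]-T[2])*1e3))
# tray rim front in top0
for q in [(305,148),(590,148)]: print(atz("top",tc(q,10,[290,180]),.12))
a,e=tri(tc((517,200),5.5,[230,150]),tc((372,312),3.75,[220,110]));print("tray -x+y top corner",a,e)
```

```text
(232, 180) dx 62.1 dz 78.3 mm
(250, 205) dx 51.7 dz 65.5 mm
(315, 285) dx 13.8 dz 26.0 mm
(455, 215) dx -65.2 dz 98.0 mm
(440, 245) dx -57.3 dz 76.3 mm
(385, 280) dx -26.6 dz 43.3 mm
(338, 338) dx 0.2 dz -4.6 mm
(352, 335) dx -8.0 dz 0.4 mm
[ 0.56569445 -0.00324996]
[ 0.56819589 -0.12000762]
tray -x+y top corner [0.57134866 0.00216658 0.12882844] 0.15911898437532504
```

The flared knuckles clear the bar and tray once the tip is down, so I'll descend and press.

Call:
play_rows --pt "1.5 0 0 0 255" --pt "3 0 0 0 255" --pt "3.3 0 0 0 255" --pt "3.6 0 0 0 255" --pt "3.9 0 0 0 255" --pt "4.1 0 0 0 255" --pt "4.1 0 0 0 255"

```text
t: 3.2
eef_pos: [0.4761, -0.0251, 0.2501]
eef_rot: [[-0.001, -0.023, 1.0], [0.001, 1.0, 0.023], [-1.0, 0.001, -0.001]]
force: [-1.1, -1.6, 6.5]
grip_width: 0.002
```

Call:
play_rows --pt "0.2 0 0 0 255" --pt "0.4 0 0 0 255" --pt "0.5 0 0 0 255" --pt "0.5 0 0 0 255" --pt "0.5 0 0 0 255"

```text
t: 3.62
eef_pos: [0.476, -0.025, 0.2461]
eef_rot: [[-0.001, -0.023, 1.0], [0.0, 1.0, 0.023], [-1.0, 0.0, -0.001]]
force: [-3.0, 0.2, 8.3]
grip_width: -0.006
```

Call:
play_rows --pt "0.15 0 0 0 255" --pt "0.3 0 0 0 255" --pt "0.3 0 0 0 255" --pt "0.3 0 0 0 255"

```text
t: 3.95
eef_pos: [0.4759, -0.025, 0.2443]
eef_rot: [[0.0, -0.023, 1.0], [-0.0, 1.0, 0.023], [-1.0, -0.0, 0.0]]
force: [-3.9, 0.2, 12.4]
grip_width: -0.001
```

Run:
```python
from h import *
from cell import sense
for n,(x,y,w,h,f) in {"side":(305,150,70,70,8)}.items():
    a=cams.get_image(n)[:,:,::-1][y:y+h,x:x+w];cv2.imwrite(f"pics/{n}2.png",cv2.resize(a,None,fx=f,fy=f,interpolation=cv2.INTER_CUBIC))
s=sense();tip=s["eef_pos"]+np.array(s["eef_rot"])[:,0]*.1734
print(s["eef_pos"],tip,s["force"])
```

```text
[ 0.47588123 -0.02498759  0.24429624] [ 0.47588392 -0.02502863  0.07089625] [-4.95504796  0.32868331 13.62615913]
```

View pics/side2.png

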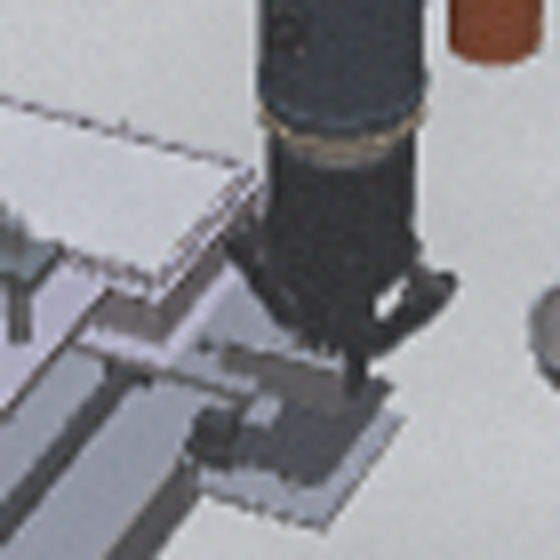

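The force rose past the 9 N spring value with the tip at z≈0.071, so the stop is hard down. The side crop shows the pad visibly lower. I'll push along +y and keep pressing.

Call:
play_rows --pt "0.1 0.4 0 0 255" --pt "0.1 0.8 0 0 255" --pt "0.1 1.2 0 0 255" --pt "0.1 1.6 0 0 255" --pt "0.1 2.0 0 0 255" --pt "0.1 2.4 0 0 255" --pt "0.1 2.8 0 0 255" --pt "0.1 3.2 0 0 255" --pt "0.1 3.6 0 0 255" --pt "0.1 4.0 0 0 255"

```text
t: 4.83
eef_pos: [0.4757, 0.0132, 0.2446]
eef_rot: [[0.002, -0.02, 1.0], [-0.003, 1.0, 0.02], [-1.0, -0.003, 0.002]]
force: [1.0, -10.8, 8.6]
grip_width: -0.004
```

Run:
```python
from h import *
from cell import sense
for n,(x,y,w,h,f) in {"side":(275,140,100,80,8)}.items():
    a=cams.get_image(n)[:,:,::-1][y:y+h,x:x+w];cv2.imwrite(f"pics/{n}3.png",cv2.resize(a,None,fx=f,fy=f,interpolation=cv2.INTER_CUBIC)[:600])
s=sense();tip=s["eef_pos"]+np.array(s["eef_rot"])[:,0]*.1734
print(s["eef_pos"],tip,s["force"])
```

```text
[0.4756844  0.01410962 0.24461267] [0.47611195 0.01371378 0.07121365] [-0.35889089 -7.91376382  8.64187724]
```

View pics/side3.png

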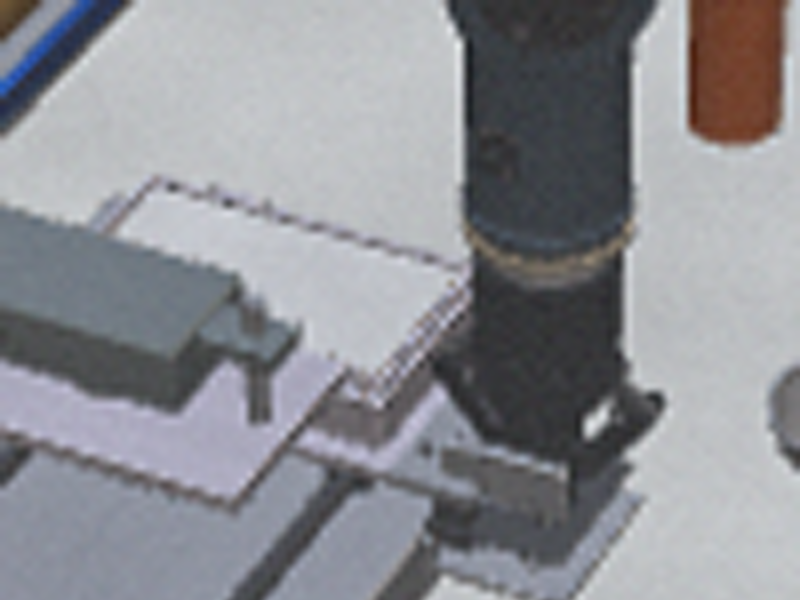

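Plate and carriage have moved about 23 mm, which is past the 12 mm block, with only about 8 N of push. I'll continue.

Call:
play_rows --pt "0.1 0.6 0 0 255" --pt "0.1 1.2 0 0 255" --pt "0.1 1.8 0 0 255" --pt "0.1 2.4 0 0 255" --pt "0 3.0 0 0 255" --pt "0 3.7 0 0 255" --pt "-0.1 4.4 0 0 255" --pt "-0.2 5.1 0 0 255" --pt "-0.3 5.8 0 0 255" --pt "-0.3 6.5 0 0 255" --pt "-0.3 7.2 0 0 255" --pt "-0.3 7.9 0 0 255"

```text
t: 5.88
eef_pos: [0.474, 0.0917, 0.2479]
eef_rot: [[0.002, -0.019, 1.0], [-0.005, 1.0, 0.019], [-1.0, -0.005, 0.002]]
force: [-1.2, -8.4, 1.0]
grip_width: 0.002
```

Run:
```python
from h import *
from cell import sense
for n,(x,y,w,h,f) in {"side":(265,140,100,75,8)}.items():
    a=cams.get_image(n)[:,:,::-1][y:y+h,x:x+w];cv2.imwrite(f"pics/{n}4.png",cv2.resize(a,None,fx=f,fy=f,interpolation=cv2.INTER_CUBIC)[:600])
s=sense();tip=s["eef_pos"]+np.array(s["eef_rot"])[:,0]*.1734
print(s["eef_pos"],tip,s["force"])
```

```text
[0.47400833 0.09339917 0.24796623] [0.47445254 0.09283562 0.07456771] [-1.24768326 -4.19497561 -1.68891563]
```

View pics/side4.png

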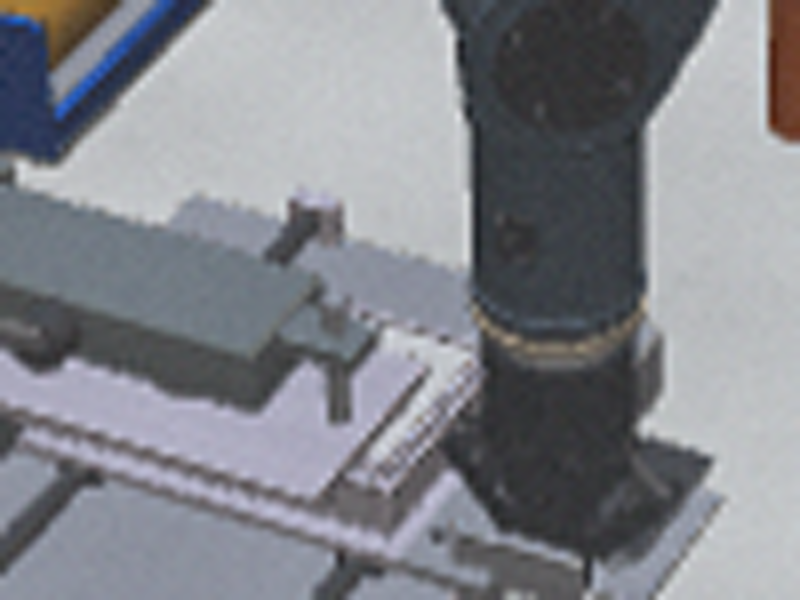

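The tray is sliding under the platen and the plate is still on the finger. About 74 mm is left, so I'll slow down near the end.

Call:
play_rows --pt "0 0.7 0 0 255" --pt "0 1.4 0 0 255" --pt "0 2.1 0 0 255" --pt "0 2.8 0 0 255" --pt "0 3.5 0 0 255" --pt "0 4.2 0 0 255" --pt "0 4.8 0 0 255" --pt "0 5.3 0 0 255" --pt "0 5.8 0 0 255" --pt "0 6.2 0 0 255" --pt "0 6.5 0 0 255" --pt "0 6.7 0 0 255"

```text
t: 6.93
eef_pos: [0.4726, 0.1593, 0.2481]
eef_rot: [[0.002, -0.019, 1.0], [-0.005, 1.0, 0.02], [-1.0, -0.005, 0.002]]
force: [-0.8, -3.7, 0.7]
grip_width: 0.001
```

Call:
play_rows --pt "0 0.2 0 0 255" --pt "0 0.4 0 0 255" --pt "0 0.6 0 0 255" --pt "0 0.8 0 0 255" --pt "0 0.8 0 0 255"

```text
t: 7.35
eef_pos: [0.4727, 0.1656, 0.2481]
eef_rot: [[0.002, -0.018, 1.0], [-0.008, 1.0, 0.018], [-1.0, -0.008, 0.002]]
force: [0.7, -10.2, 2.9]
grip_width: -0.003
```

Call:
play_rows --pt "0 0.2 0 0 255" --pt "0 0.4 0 0 255" --pt "0 0.5 0 0 255" --pt "0 0.5 0 0 255"

```text
t: 7.68
eef_pos: [0.4728, 0.1667, 0.248]
eef_rot: [[0.0, -0.014, 1.0], [-0.015, 1.0, 0.014], [-1.0, -0.015, -0.0]]
force: [1.7, -20.1, 6.4]
grip_width: -0.001
```

Run:
```python
from h import *
from cell import sense
for n,(x,y,w,h,f) in {"side":(265,150,100,75,8),"top":(230,130,130,110,5)}.items():
    a=cams.get_image(n)[:,:,::-1][y:y+h,x:x+w];cv2.imwrite(f"pics/{n}5.png",cv2.resize(a,None,fx=f,fy=f,interpolation=cv2.INTER_CUBIC)[:600])
s=sense();tip=s["eef_pos"]+np.array(s["eef_rot"])[:,0]*.1734
print(s["eef_pos"],tip,s["force"])
```

```text
[0.4727486  0.1666661  0.24807504] [0.47279723 0.16412023 0.07469373] [  2.50595387 -20.04443994   7.26065658]
```

View pics/side5.png

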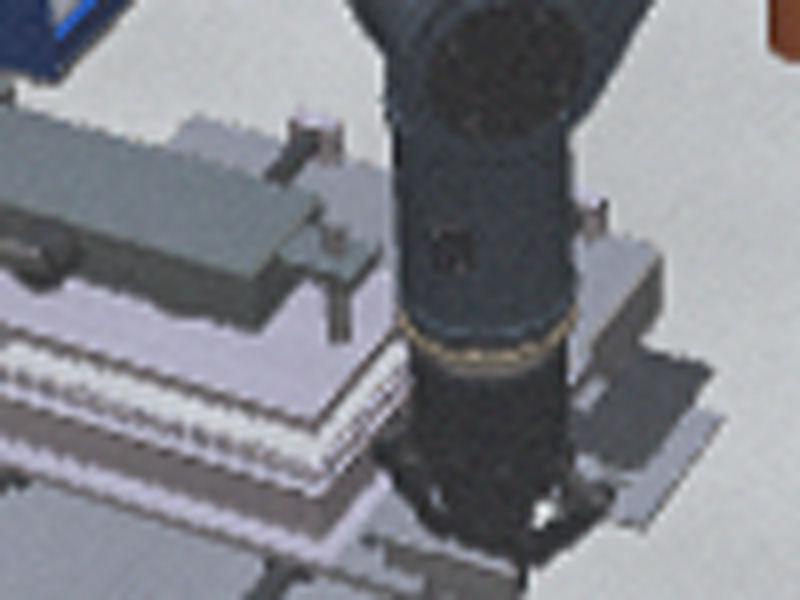

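View pics/top5.png

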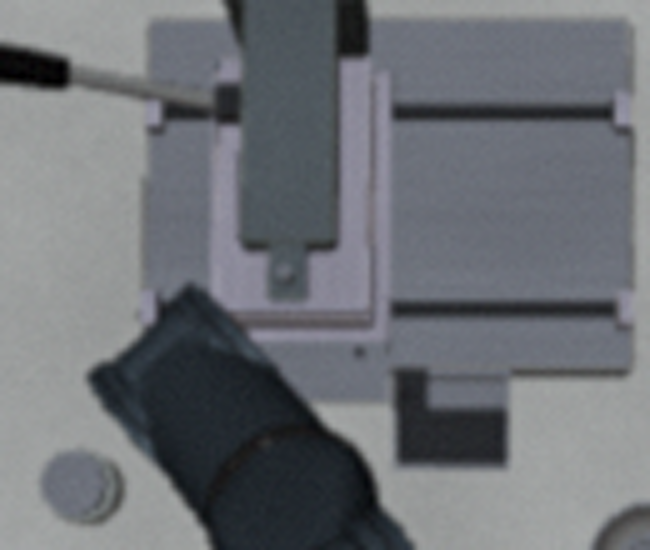

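20 N of push with no further travel means the carriage is against its end stop. I'll back off and rise clear.

Call:
play_rows --pt "0 -0.5 0 0 255" --pt "0 -1.2 0 0 255" --pt "0 -2.0 -0.3 0 255" --pt "-0.5 -3.0 -0.6 0 255" --pt "-3 -3.5 -1 0 255" --pt "-6 -3.5 -1 0 255" --pt "-9 -3.5 -1 0 255" --pt "-12 -3.5 -1 0 255" --pt "-15 -3.5 -1 0 255" --pt "-17 -3.5 -1 0 255" --pt "-18 -3.5 -1 0 255" --pt "-18 -3.5 -1 0 255"

```text
t: 8.78
eef_pos: [0.4632, 0.1342, 0.4306]
eef_rot: [[0.004, -0.014, 1.0], [-0.014, 1.0, 0.014], [-1.0, -0.014, 0.004]]
force: [0.6, 0.4, -0.3]
grip_width: -0.003
```

Call:
play_rows --pt "0 -3 0 0 255" --pt "0 -6 0 0 255" --pt "0 -9 0 0 255" --pt "0 -12 0 0 255" --pt "0 -15 0 0 255" --pt "0 -18 0 0 255" --pt "0 -21 0 0 255" --pt "0 -24 0 0 255" --pt "0 -27 0 0 255" --pt "0 -29 0 0 255" --pt "0 -30 0 0 255" --pt "0 -30 0 0 255"

```text
t: 9.78
eef_pos: [0.4667, -0.1678, 0.4332]
eef_rot: [[0.002, -0.01, 1.0], [-0.013, 1.0, 0.01], [-1.0, -0.013, 0.002]]
force: [0.2, 0.7, -0.1]
grip_width: -0.002
```

Run:
```python
from h import *
from cell import sense
for n,(x,y,w,h,f) in {"side":(255,150,110,80,7),"top":(230,130,130,110,5)}.items():
    g=cams.get_image(n)[:,:,::-1];cv2.imwrite(f"pics/{n}6f.png",g)
    cv2.imwrite(f"pics/{n}6.png",cv2.resize(g[y:y+h,x:x+w],None,fx=f,fy=f,interpolation=cv2.INTER_CUBIC)[:600])
s=sense();print(s["eef_pos"],s["force"],s["t"])
```

```text
[ 0.46717379 -0.1647265   0.43381911] [-0.49021015  0.71094795  0.17241634] 9.8833
```

View pics/side6.png

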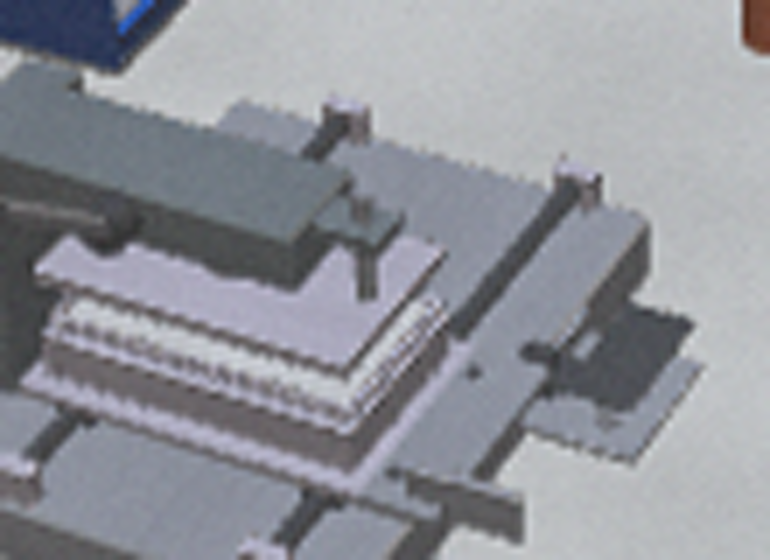

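View pics/top6.png

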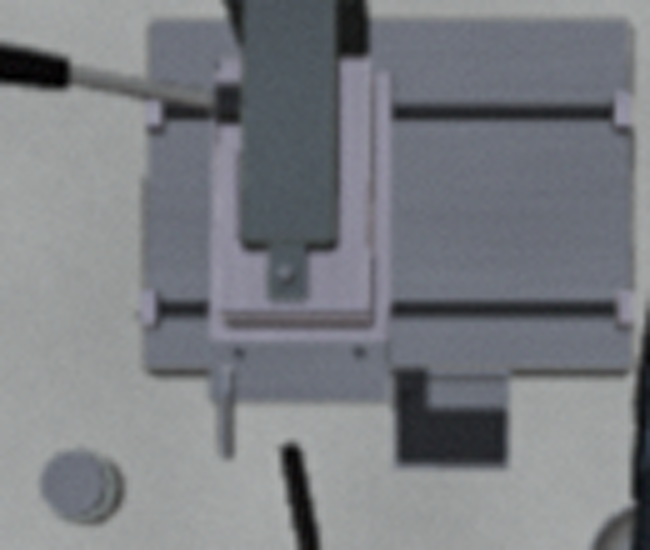

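View pics/top6f.png

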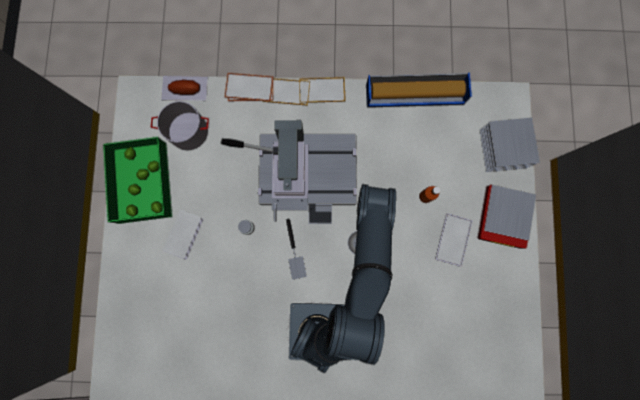

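The top crop shows the plate at (226,415) and the tray under the platen. The carriage's rear edge at x≈387 is just past the pad at (452,430). The bystanders stand where they were. I'll measure the travel and the pad height.

Run:
```python
from h import *
t=lambda *X:tc(X,5,[230,130]);s=lambda *X:tc(X,7,[255,150])
print("plate -y now",atz("top",t(235,420),.1205),"+y",atz("top",t(216,420),.1205), "start .0020/.0110, +.006")
print("bar -y now",atz("top",t(388,390),.097)," start -0.126")
print("pad",tri(s(695,323),t(505,463)),tri(s(630,410),t(398,463)))
for n in ("side","top"):
    a=cv2.imread(f"pics/{n}0.png");b=cv2.imread(f"pics/{n}6f.png")
# bracket-pad pixel comparison in side view before/after
a=cv2.imread("pics/side0.png")[184:222,325:363];b=cv2.imread("pics/side6f.png")[184:222,325:363];c=cv2.imread("pics/side3.png")
cv2.imwrite("pics/cmp.png",cv2.resize(np.hstack([a,b]),None,fx=10,fy=10,interpolation=cv2.INTER_CUBIC))
```

```text
plate -y now [0.48245147 0.17219586] +y [0.48210909 0.187717  ] start .0020/.0110, +.006
bar -y now [0.51257507 0.04882154]  start -0.126
pad (array([ 0.45512233, -0.04964685,  0.08083154]), np.float64(0.06844573662966143)) (array([0.45400787, 0.03966921, 0.07908293]), np.float64(0.06233787508301509))
```

View pics/cmp.png

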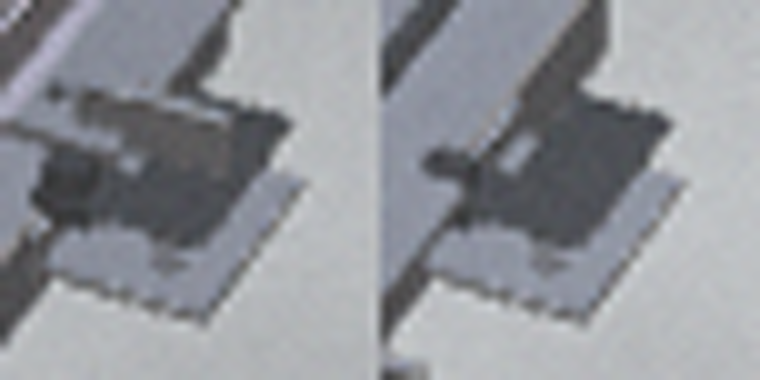

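The pad sits exactly where it started, at z≈0.080. The bar has travelled 175 mm from a start of 4–8 mm, so the carriage is home and locked. I'm handing in.

```bash
python3 -c "
from cell import ticket,sense
print(ticket.sign_off()); s=sense(); print(s['t'],s['force'])"
```

```text
the job is handed in; nothing more can be done
None
the job is handed in; nothing more can be done
```

The carriage is home under the head, the stop is up behind it, and I handed the job in about 10 s into the 45 s. With the gripper shut, I pressed the thumb pad hard down (13.6 N at the fingertips). Keeping it down, I pushed the plate over the stop and on to the end stop, where 20 N gave no further travel, then backed off, rose and moved clear.

**Last checks before handing in**
- **Carriage:** the bar moved about 175 mm from a start of 4–8 mm, giving 0.179–0.183 m. The plate face measured only about 170 mm of travel (0.174–0.178 m). I judged that reading the less reliable, because the plate looked about 15 mm thick in that crop instead of 8 mm.
- **Stop:** the pad's top is back at z ≈ 0.080 m, and the side picture of it matches the first one.
- **Tray:** it looks level and seated under the platen. I checked this by eye and did not measure it.
- **Bystanders:** all look unmoved in the top view. The arm partly hides the bowl there.
- **Robot:** the gripper is well clear of everything, with no contact force beyond sensor noise.

My script's final state reading after the hand-in was refused, and no verdict was reported.

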